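# Put the studio things back in their fitted trays

### The job

Clear up the painting table: put the squat jar, the slim bottle, the pencil tin and the square ink bottle each into the low wooden tray made for its shape and size (jar in the wide round dish, slim bottle in the narrow round dish, tin in the long tray, ink bottle in the square tray). Set each down gently, without dropping it, so that it stands upright (the tin lying flat, label up) fully on the tray's floor inside the rim, and leave the paint tube and the loose green jar lid where they are.

Things in the scene. Friction and masses are not known exactly. Their poses are not given: they have to be found in the camera images.
- jar_mid (a point): squat round jar, 58 mm diameter, 58 mm tall, white with a paper label and a dark lid of the same diameter (lid from 44 mm up), about 0.3 kg, standing upright. The point is on its axis, half-way up (29 mm above its underside); z up
- bottle_mid (a point): slim round amber bottle with paper label and black cap, 95 mm tall, about 0.12 kg, standing upright; body 36 mm diameter up to 66 mm, then a shoulder and a 24 mm wide cap from 76 mm up. The point is on its axis, half-way up (47.5 mm above its underside); z up
- tin_mid (a point): long flat aluminium pencil tin with a paper label on top, 130 mm long (its x axis), 36 mm wide (its y axis), 32 mm tall, about 0.14 kg, lying flat. The point is its centre, 16 mm above its underside; z up. Either end may lie either way in the tray
- ink_mid (a point): square ink bottle, body 46 x 46 mm (along its x and y axes) and 46 mm tall, paper round the sides, with a round black cap 28 mm wide on top from 46 to 64 mm, about 0.16 kg, standing upright. The point is on its axis, half-way up (32 mm above its underside); z up. Any quarter turn fits the tray
- wide_dish: wide round dish for the jar, inner diameter 78 mm, outer 90 mm. Fixed to the table, dark wood with a cork floor. Floor 4 mm thick, rim top 11 mm above the table, wall 6 mm thick. Origin at its centre, at table height; z up
- narrow_dish: narrow round dish for the slim bottle, inner diameter 56 mm, outer 68 mm. Fixed to the table, dark wood with a cork floor. Floor 4 mm thick, rim top 11 mm above the table, wall 6 mm thick. Origin at its centre, at table height; z up
- long_tray: long rectangular tray for the pencil tin, inside 150 mm (its x axis) by 54 mm (its y axis), outside 162 x 66 mm. Fixed to the table, dark wood with a cork floor. Floor 4 mm thick, rim top 11 mm above the table, wall 6 mm thick. Origin at its centre, at table height; z up
- square_tray: square tray for the ink bottle, inside 62 x 62 mm (along its x and y axes), outside 74 x 74 mm. Fixed to the table, dark wood with a cork floor. Floor 4 mm thick, rim top 11 mm above the table, wall 6 mm thick. Origin at its centre, at table height; z up
- tube_mid (a point): bystander, do not move: metal paint tube lying on the table at the far side, about 140 mm long (its x axis), 40 mm wide, 32 mm high. The point is near its middle, 16 mm up
- lid: bystander, do not move: loose green jar lid lying flat on the table, 64 mm diameter, 13 mm high, with a paper spot on top; it belongs to none of the things here. Origin at the centre of its underside
Not all that is in view belongs to the job. Leave any red or turquoise look-alike of the part that bears jar_mid alone.

How it is judged:
At the end, for the whole second after the job is handed in: Each thing rests on the floor of its own tray: height within 3 mm of seated, upright within 0.08 rad, its centre within 13 mm (jar, slim bottle), 14 mm (ink bottle) or 16 mm (tin) of the tray's centre, at rest (horizontal distance between jar_mid and wide_dish below 0.013 m and z of jar_mid in the frame of wide_dish between 0.03 and 0.036 m and angle between each of jar_mid, bottle_mid, tin_mid, ink_mid's own z axis and vertical below 0.08 rad and linear speed of each of jar, bottle, tin, ink below 0.02 m/s and angular speed of each of jar, bottle, tin, ink below 0.2 rad/s and horizontal distance between bottle_mid and narrow_dish below 0.013 m and z of bottle_mid in the frame of narrow_dish between 0.0485 and 0.0545 m and horizontal distance between tin_mid and long_tray below 0.016 m and z of tin_mid in the frame of long_tray between 0.017 and 0.023 m and horizontal distance between ink_mid and square_tray below 0.014 m and z of ink_mid in the frame of square_tray between 0.033 and 0.039 m); the robot touches nothing.
It fails at once if the jar, slim bottle, tin or ink bottle is dropped (falls freely from more than about 30 mm) ((linear speed of jar above 0.8 m/s and contact force between the fingers and jar below 0.01 N) or (linear speed of bottle above 0.8 m/s and contact force between the fingers and bottle below 0.01 N) or (linear speed of tin above 0.8 m/s and contact force between the fingers and tin below 0.01 N) or (linear speed of ink above 0.8 m/s and contact force between the fingers and ink below 0.01 N)).
It fails at once if the paint tube is moved by more than 20 mm (distance of tube_mid from where it was at the start of the episode above 0.02 m).
It fails at once if the loose green lid is moved by more than 20 mm (distance of lid from where it was at the start of the episode above 0.02 m).
It also fails if it takes over 104 s, if anything falls off the work surface, if the arm or the gripper's body presses on something with over 40 N, if the wrist force passes 120 N, or if a joint passes its speed limit or range.

### The arm

A 6-joint arm with a two-finger parallel gripper is mounted at the origin on the work surface. World frame = base frame: x ahead of the robot, y to its left, z up, the work surface at z = 0. Lengths are in m, angles in rad, forces in N, time in s.
With the tool pointing down it reaches from about 0.35 to 1 m from the base axis. Payload 7.1 kg.
Tool frame: the origin (TCP) lies on the centre line of the jaws, within the pads' length; the fingertips stand 25 mm ahead of it and the grasp point (between the pads) lies 6 mm ahead of it; z points along the fingers, y is the line along which they close (so a half turn about z gives the same grasp; the last joint's range is limited). The gripper opens to 85 mm and grips with 20 to 120 N. Pads are 22 mm wide; open, the fingers measure 114 mm over their backs; the gripper's body (76 mm by 85 mm) begins 54 mm behind the grasp point. The pads swing forward as they close: fully open they stand 13 mm farther back than shut.
Start: joints at [1.224, 0.423, 1.63, -0, 1.089, -0.019], TCP at [0.201, 0.592, 0.256] pointing down, gripper open.
Joint ranges: [-3, 3], [-0.9, 2.11], [0.09, 2.58], [-1.31, 4.45], [0.11, 2.69], [-2.54, 2.54]. Speed limits (rad/s): [2.39, 2.39, 3.01, 3.14, 3.14, 3.14].

### API

Orientations are given as a rotation vector (axis times angle).
In Python, from cell import movep, move_straight, goto_joints, gripper_open, close, sleep, inverse_kinematics, read_state, grab_frame, MotionError, finish_job gives the robot as it stands. Calls block until the motion is done:
- movep(position, orientation): joint-space move of the TCP to a pose.
- move_straight(position, rate=0.15, orientation=None): straight line of the TCP; orientation=None keeps the orientation; rate is the mean speed in m/s.
- goto_joints(angles): joint-space move.
- gripper_open() and close(): open the fingers fully, or close them until they stop; the grip force is fixed at half the most.
- sleep(seconds).
- inverse_kinematics(position, orientation): joint angles nearest the present ones, or None.
- read_state(): the state.
- grab_frame(name): name is "scene" or "side" or "wrist"; returns a dict with "frame" (480x640x3 uint8, red, green, blue), "mtx" (3x3 intrinsics, pixels), "R" (3x3) and "t" (3): a world point X has camera coordinates R X + t; the wrist camera has in their place "tool_from_camera" (4x4, takes a point from camera to tool coordinates, whose origin is the TCP and whose axes are the flange's). Camera axes: x right, y down, z forward; pixel columns grow to the right and rows downward; lengths in m; the calibration is good to about 2 mm. A picture is of the moment at which its call begins: read the wrist's pose just before it. There is no depth.
A pose or a line that the arm cannot do raises MotionError and nothing moves.
- finish_job(): hands the job in; it is judged then, once.
The state is a dict: "time": time; "q": joint angles; "dq": joint speeds; "joint_torque": joint torques, N m; "ee_pos": TCP position; "eef_rot": TCP orientation; "ft_force": force on the tool from outside, world axes, zero at the start; "wrist_torque": the same for the moment, N m; "width": finger opening in m; "grasp_force": force on a finger pad.
Only numpy, scipy, OpenCV 4.12 (cv2) and the standard library are available. Lean on these libraries where they do the work, as an engineer would, in place of code of your own. Each camera call takes 0.05 s, during which the arm holds its last target. There are 200 camera calls.

## Working session

There is one attempt and no reset: what is moved stays moved. The work goes in short steps, each a Python script; the robot and the scene stay as the last script left them, time stands still between calls to the robot, and variables do not carry over. Pictures are saved under pics/ and viewed, at most 14 in all, crops included, and the job is handed in when it is done.

```bash
mkdir -p pics; ls
python3 - <<'E'
from cell import *
import cv2,numpy as np
for n in("scene","side"):
    f=grab_frame(n); cv2.imwrite(f"pics/{n}0.png",f["frame"][:,:,::-1]); np.savez(f"{n}0.npz",**f)
    print(n,f["mtx"].tolist(),(-f["R"].T@f["t"]).round(3),f["R"].round(3).tolist())
f=grab_frame("wrist");print(f["mtx"],f["tool_from_camera"]);s=read_state();print(s["time"],s["eef_rot"],s["ee_pos"])
E
```

```text
pics
scene [[519.4258930568833, 0.0, 318.3432708167374], [0.0, 519.4258930568833, 237.12658740425402], [0.0, 0.0, 1.0]] [ 1.309 -0.321  0.974] [[0.414, 0.91, -0.01], [0.686, -0.32, -0.653], [-0.598, 0.263, -0.757]]
side [[562.4607313546343, 0.0, 321.12346581099223], [0.0, 562.4607313546343, 235.71204702285655], [0.0, 0.0, 1.0]] [ 0.468 -0.728  0.844] [[0.983, -0.185, -0.014], [-0.142, -0.698, -0.702], [0.12, 0.692, -0.712]]
[[354.20410955   0.         319.96161821]
 [  0.         354.20410955 243.35506995]
 [  0.           0.           1.        ]] [[-6.90439936e-04 -9.48022457e-01 -3.18202679e-01  8.17371289e-02]
 [ 9.99999399e-01 -9.25384998e-04  5.87192536e-04 -9.64986661e-05]
 [-8.51131696e-04 -3.18202082e-01  9.48022526e-01 -1.18452937e-01]
 [ 0.00000000e+00  0.00000000e+00  0.00000000e+00  1.00000000e+00]]
0.15 [-5.12582753e-01 -3.09929456e+00  1.76241423e-03] [0.20108558 0.59137002 0.25572892]
```

View pics/scene0.png

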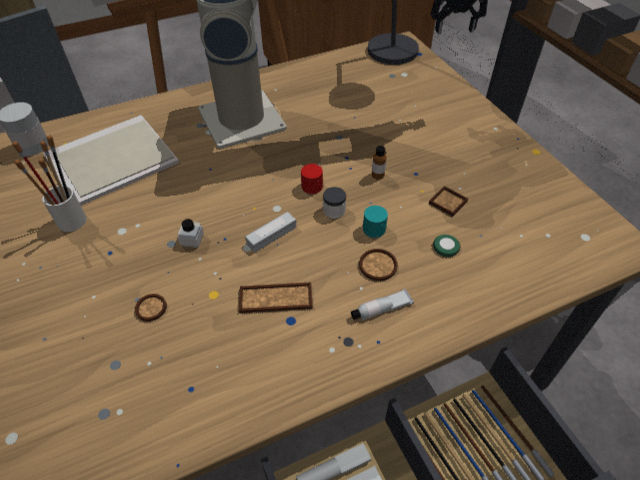

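View pics/side0.png

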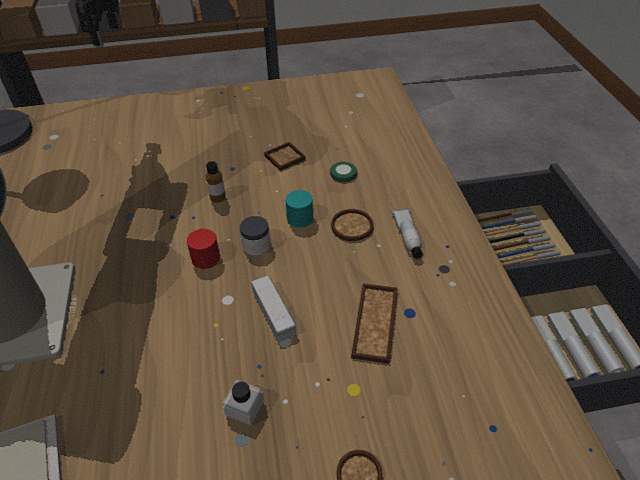

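The jar (dark lid, white body, about (334,203) in the scene view) stands between two look-alikes: red at (312,179) and turquoise at (375,221). The bottle is at (379,162), tin (271,232), ink (190,233), wide dish (378,264), narrow dish (151,307), long tray (276,298), square tray (448,201), tube (381,305) and lid (447,245). I'll segment these in both views and confirm in one enlarged crop.

```bash
cat > vis.py <<'E'
import cv2,numpy as np
def cast(f,px,z):
    R,t=f["R"],f["t"]; c=-R.T@t
    d=np.c_[(np.asarray(px,float).reshape(-1,2)-f["mtx"][:2,2])/f["mtx"][[0,1],[0,1]],np.ones(np.size(px)//2)]@R
    return (c+d*((z-c[2])/d[:,2])[:,None])[:,:2]
def blob(m,box,close=0):
    r=np.zeros_like(m);u,v,h,w=box
    r[v-h:v+h,u-w:u+w]=m[v-h:v+h,u-w:u+w]
    if close: r=cv2.morphologyEx(r,cv2.MORPH_CLOSE,np.ones((close,close)))
    cs,_=cv2.findContours(r,cv2.RETR_EXTERNAL,cv2.CHAIN_APPROX_NONE)
    return cv2.convexHull(max(cs,key=cv2.contourArea)).reshape(-1,2)
E
cat > m1.py <<'E'
from vis import *
S={n:dict(np.load(n+"0.npz")) for n in("scene","side")}
# name: mask kind, z of plane, seed scene(u,v,halfh,halfw), seed side
T={"wide":("rim",.0055,(378,264,22,26),(352,225,22,28)),"narrow":("rim",.0055,(151,307,18,22),(360,466,22,28)),
"long":("rim",.0055,(276,298,22,44),(376,322,46,32)),"square":("rim",.0055,(448,201,18,24),(285,157,18,26)),
"jarlid":("dark",.051,(335,196,12,15),(255,228,14,19)),"bottlecap":("dark",.0855,(380,151,8,9),(212,167,9,10)),
"inkcap":("dark",.055,(188,225,8,10),(240,392,14,14)),"tin":("white",.016,(271,232,24,32),(273,310,40,28)),
"ink":("notwood",.032,(190,233,20,18),(243,403,26,26))}
ims=[]
for n,f in S.items():
    hsv=cv2.cvtColor(f["frame"],cv2.COLOR_RGB2HSV);V=hsv[...,2];s=hsv[...,1]
    M={"rim":(V<75),"dark":((V<75)&(s<150)),"white":((s<70)&(V>60)),"notwood":((s<75)|(V<50))}
    o=f["frame"][:,:,::-1].copy()
    for k,(kind,z,a,b) in T.items():
        try:h=blob(M[kind].astype(np.uint8),a if n=="scene" else b,3)
        except Exception as e: print(n,k,e);continue
        cv2.polylines(o,[h.reshape(-1,1,2)],True,(0,255,255),1)
        p=(cast(f,h,z)*1000).astype(np.float32); c,wh,an=cv2.minAreaRect(p)
        print(n,k,np.round(c,0),np.round(wh,0),round(an,1))
    ims.append(o)
a=cv2.resize(ims[0][130:330,120:480],(720,400)[0:2]);cv2.imwrite("pics/mA.png",a)
b=cv2.resize(ims[1][130:480,180:420],(411,600));cv2.imwrite("pics/mB.png",b)
E
python3 m1.py
```

```text
scene wide [680. 106.] [90. 90.] 9.9
scene narrow [ 573. -408.] [70. 65.] 7.0
scene long [ 666. -147.] [161.  72.] 69.4
scene square [573. 373.] [76. 85.] 23.4
scene jarlid [475.  91.] [56. 64.] 64.9
scene bottlecap [399. 255.] [37. 61.] 64.8
scene inkcap [ 416. -269.] [26. 41.] 75.3
scene tin [486. -92.] [ 59. 157.] 15.1
scene ink [ 421. -269.] [64. 86.] 58.2
side wide [679. 105.] [100.  89.] 78.5
side narrow [ 576. -396.] [43. 67.] 79.0
side long [ 665. -149.] [174.  69.] 69.1
side square [573. 372.] [80. 90.] 23.4
side jarlid [473.  88.] [76. 57.] 85.1
side bottlecap [403. 255.] [26. 57.] 11.4
side inkcap [ 415. -271.] [27. 36.] 6.9
side tin [491. -92.] [ 50. 167.] 14.8
side ink [ 421. -278.] [64. 72.] 57.0
```

View pics/mA.png

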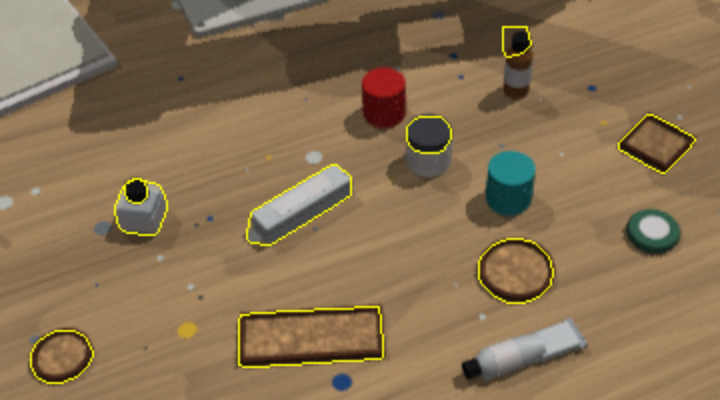

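View pics/mB.png

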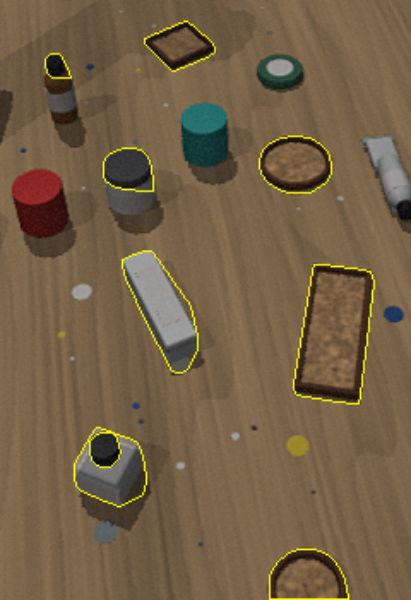

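The yellow outlines sit on the right parts, and the enlarged crop confirms the white-bodied, dark-lidded jar between the red and turquoise ones. The trays agree within 1 mm across views; the narrow dish is cut off in the side view, so I use only the scene value there. The bottle's and ink's details and yaw need a closer look by wrist camera.

```bash
cat > rob.py <<'E'
from cell import *
from vis import *
from scipy.spatial.transform import Rotation as Ro
def ori(deg):
    a=np.radians(deg);y=np.array([np.cos(a),np.sin(a),0]);z=np.array([0,0,-1.])
    return Ro.from_matrix(np.c_[np.cross(y,z),y,z]).as_rotvec()
def best(p,deg):
    """closing line along deg; of the two half turns, the one with the smaller last joint"""
    c=[(abs(q[5]),d) for d in(deg,deg+180) if (q:=inverse_kinematics(p,ori(d))) is not None]
    return ori(min(c)[1])
def wrist(name):
    s=read_state();f=grab_frame("wrist");A=f["tool_from_camera"];W=Ro.from_rotvec(s["eef_rot"]).as_matrix()
    Rc=W@A[:3,:3];c=W@A[:3,3]+s["ee_pos"]
    g=dict(frame=f["frame"],mtx=f["mtx"],R=Rc.T,t=-Rc.T@c);np.savez(name+".npz",**g)
    cv2.imwrite(f"pics/{name}.png",g["frame"][:,:,::-1]);return g
def t(): return round(read_state()["time"],2)
E
python3 - <<'E'
from rob import *
for n,hs in(("scene",[(312,179),(375,221)]),("side",[(204,249),(299,208)])):
    f=dict(np.load(n+"0.npz"));print(n,(cast(f,hs,.029)*1000).round())
print(t())
for n,p,d in(("wb",(.401,.255),60),("wj",(.475,.09),120),("wt",(.488,-.092),15),("wi",(.416,-.270),57)):
    q=[*p,.2];movep(q,best(q,d));wrist(n);print(n,t(),read_state()["q"].round(2))
a=[cv2.resize(cv2.imread(f"pics/{n}.png"),(400,300)) for n in("wb","wj","wt","wi")]
cv2.imwrite("pics/w4.png",np.vstack([np.hstack(a[:2]),np.hstack(a[2:])]))
E
```

```text
scene [[370.  77.]
 [574. 156.]]
side [[369.  73.]
 [574. 155.]]
0.15
wb 1.67 [ 0.54  0.29  2.    0.    0.86 -0.51]
wj 3.23 [0.16 0.3  1.98 0.   0.86 1.21]
wt 4.78 [-0.21  0.32  1.95  0.    0.87 -0.47]
wi 6.58 [-0.6   0.32  1.96  0.    0.87  1.55]
```

View pics/w4.png

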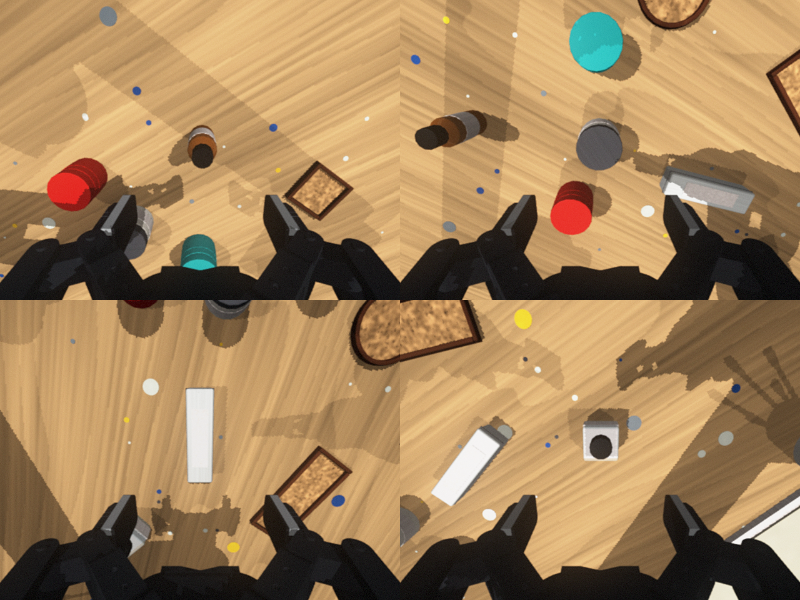

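The wrist montage (half scale) shows: bottle cap at (202,156) in the top-left panel; jar lid at (200,143) in the top-right, with turquoise above and red below it; tin top at (200,135) in the bottom-left; ink cap at (200,147) in the bottom-right, squared to the gripper to within a few degrees.

Run:
```python
from vis import *
for n,k,z,box in(("wb","dark",.095,(404,312,22,26)),("wj","grey",.053,(400,286,50,52)),("wt","white",.032,(400,270,115,50)),("wi","dark",.064,(402,294,30,30)),("wi","white",.046,(402,282,50,50))):
    f=dict(np.load(n+".npz"));h=cv2.cvtColor(f["frame"],cv2.COLOR_RGB2HSV);V=h[...,2];s=h[...,1]
    m={"dark":(V<70),"grey":(s<60)&(V>40)&(V<200),"white":(s<40)&(V>165)}[k].astype(np.uint8)
    b=blob(m,box,5);p=(cast(f,b,z)*1000).astype(np.float32);c,wh,a=cv2.minAreaRect(p);cc,r=cv2.minEnclosingCircle(p)
    print(n,k,b.min(0),b.max(0),np.round(c,1),np.round(wh,1),round(a,1),np.round(cc,1),round(r,1))
```

```text
wb dark [423 312] [429 333] [486.1 295.3] [ 4.4 17.5] 65.6 [486.5 296. ] 8.8
wj grey [416 266] [451 309] [482.8 -12.9] [38.8 28.9] 36.7 [481.7 -12.7] 20.6Traceback (most recent call last):
  File "<stdin>", line 5, in <module>
  File "vis.py", line 11, in blob
    return cv2.convexHull(max(cs,key=cv2.contourArea)).reshape(-1,2)
                          ~~~^^^^^^^^^^^^^^^^^^^^^^^^
ValueError: max() iterable argument is empty
```

The montage scale is 1.6, not 2; I'll correct the seeds.

Run:
```python
from vis import *
for n,k,z,box in(("wb","dark",.095,(323,250,18,22)),("wj","grey",.053,(320,231,42,42)),("wt","white",.032,(320,216,92,40)),("wi","dark",.064,(321,235,24,24)),("wi","white",.046,(321,227,40,40))):
    f=dict(np.load(n+".npz"));h=cv2.cvtColor(f["frame"],cv2.COLOR_RGB2HSV);V=h[...,2];s=h[...,1]
    m={"dark":(V<70),"grey":(s<60)&(V>40)&(V<200),"white":(s<40)&(V>165)}[k].astype(np.uint8)
    b=blob(m,box,5);p=(cast(f,b,z)*1000).astype(np.float32);c,wh,a=cv2.minAreaRect(p);cc,r=cv2.minEnclosingCircle(p)
    print(n,k,b.min(0),b.max(0),np.round(c,1),np.round(wh,1),round(a,1),np.round(cc,1),round(r,1))
```

```text
wb dark [307 232] [340 267] [400.7 259.1] [22.2 24.9] 60.0 [400.4 258.9] 13.4
wj grey [282 189] [355 271] [475.5  93.5] [66.3 57. ] 46.1 [476.5  92.8] 33.6
wt white [297 142] [341 291] [486.4 -86.9] [ 35.2 128. ] 14.9 [486.5 -86.9] 65.8
wi dark [304 216] [338 253] [ 418.6 -272. ] [25.6 29.1] 57.0 [ 418.7 -271.6] 14.8
wi white [293 199] [349 256] [ 418.4 -272. ] [44.9 46.8] 55.9 [ 419.3 -272. ] 30.9
```

```bash
cat >> rob.py <<'E'
def pick(p,deg,h,up=.22):
    a=[*p,up];o=best(a,deg);movep(a,o);move_straight([*p,h+.03],.25);move_straight([*p,h],.08)
    close();s=read_state();print("grip",t(),s["width"].round(4) if hasattr(s["width"],"round") else s["width"],s["grasp_force"])
    move_straight([*p,h+.03],.08);move_straight(a,.25);s=read_state();print("up",s["width"],s["grasp_force"],s["ft_force"].round(1))
def place(p,deg,h,up=.22):
    a=[*p,up];movep(a,best(a,deg));print("held",read_state()["width"],read_state()["grasp_force"])
    move_straight([*p,h+.03],.25);move_straight([*p,h+.005],.04);print("down",read_state()["ft_force"].round(1))
    gripper_open();sleep(.3);move_straight([*p,h+.08],.1);move_straight([*p,max(up,h+.1)],.25);print(t())
E
python3 - <<'E'
from rob import *
f=dict(np.load("side0.npz"));print((cast(f,[(400,212),(418,255),(343,172)],.012)*1000).round())
pick((.4005,.257),60,.056);place((.573,-.408),-6,.056);wrist("pb")
E
```

```text
[[788. 117.]
 [788. -12.]
 [697. 275.]]
grip 10.22 0.03459526614396411 58.98213707143441
up 0.03474220968343024 59.75754953571595 [-0.8  0.2 -2.8]
held 0.034244369745497216 59.73426254466176
down [-0.4 -0.1 -1.7]
17.56
```

View pics/pb.png

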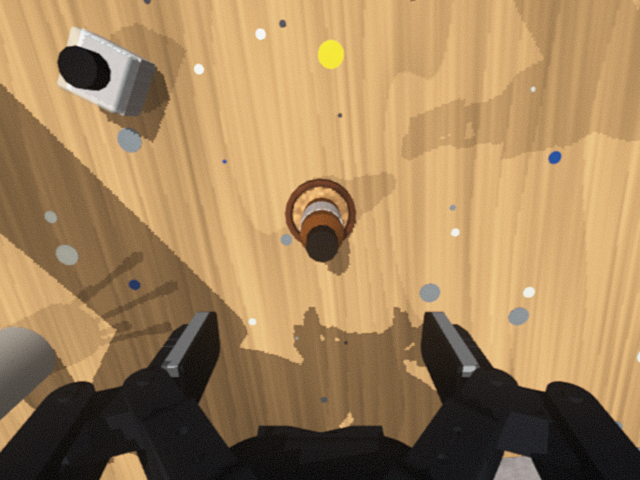

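The bottle stands in the narrow dish: cap at (321,243), dish rim centred near (320,212). I'll check the numbers, then go on with the ink bottle.

```bash
python3 - <<'E'
from rob import *
def chk(n,k,z,box):
    f=dict(np.load(n+".npz"));h=cv2.cvtColor(f["frame"],cv2.COLOR_RGB2HSV);V=h[...,2];s=h[...,1]
    m={"dark":(V<70),"rim":(V<130)}[k].astype(np.uint8);b=blob(m,box,5)
    c,wh,a=cv2.minAreaRect((cast(f,b,z)*1000).astype(np.float32));print(n,k,np.round(c,1),np.round(wh,1))
chk("pb","dark",.099,(321,243,24,24));print(cast(dict(np.load("pb.npz")),[(286,212),(355,212)],.011))
pick((.4185,-.272),56,.040);place((.573,.372),23.4,.040);wrist("pi")
pick((.487,-.089),14.9,.034);place((.666,-.148),-20.7,.034);wrist("pt")
E
python3 -c "
import cv2,numpy as np
cv2.imwrite('pics/two.png',np.hstack([cv2.resize(cv2.imread(f'pics/{n}.png'),(400,300)) for n in('pi','pt')]))"
```

```text
pb dark [ 575.  -406.8] [26.9 22.8]
[[ 0.54164659 -0.40136517]
 [ 0.6066825  -0.40826905]]
grip 21.16 0.04521743266575753 61.701200008392334
up 0.04552270217483823 61.232571601867676 [ 0.4 -0.5 -1.8]
held 0.04477788310484521 61.191405057907104
down [ 0.3  0.5 -0.7]
28.55
grip 32.13 0.034782561128952304 60.63725709915161
up 0.03511007746158256 59.941145181655884 [ 0.1  0.4 -2. ]
held 0.03446745556909591 59.926114082336426
down [-0.1 -0.1 -1.2]
38.08
```

View pics/two.png

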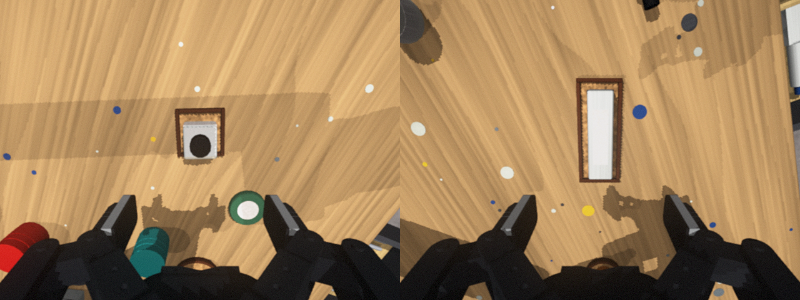

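Ink sits in the square tray (left panel, cap at (200,145)) and the tin in the long tray (right panel, centre (600,135)). Both are shifted towards the camera's foot, as parallax would do, so I check numerically and then move the jar.

Run:
```python
from rob import *
for n,k,z,box in(("pi","dark",.068,(320,233,24,24)),("pi","white",.05,(320,225,38,38)),("pi","rim",.0055,(320,214,48,46)),("pt","white",.036,(320,216,84,30)),("pt","rim",.0055,(320,208,90,42))):
    f=dict(np.load(n+".npz"));h=cv2.cvtColor(f["frame"],cv2.COLOR_RGB2HSV);V=h[...,2];s=h[...,1]
    m={"dark":(V<70),"white":(s<45)&(V>120),"rim":(V<120)&(s>100)}[k].astype(np.uint8);b=blob(m,box,5)
    c,wh,a=cv2.minAreaRect((cast(f,b,z)*1000).astype(np.float32));print(n,k,np.round(c,1),np.round(wh,1),round(a,1))
pick((.475,.092),115,.040);place((.680,.106),90,.040);wrist("pj")
p=[.45,.0,.3];movep(p,best(p,90))
for n in("scene","side"):
    g=grab_frame(n);cv2.imwrite(f"pics/{n}1.png",g["frame"][:,:,::-1]);np.savez(n+"1.npz",**g)
```

```text
pi dark [573. 372.] [25.6 29.1] 23.3
pi white [572.2 373.4] [45.3 50.7] 23.3
pi rim [572.6 373.1] [74.8 76.8] 24.4
pt white [ 667.  -145.2] [129.1  35.6] 69.3
pt rim [ 665.5 -147.9] [163.3  68.4] 69.3
grip 40.98 0.056789675192161326 63.311538929119706
up 0.05658197400661292 64.56425611220766 [-0.   0.2 -4.7]
held 0.05679655522794357 64.5447397098178
down [-3.9 -1.   2.4]
48.26
```

View pics/pj.png

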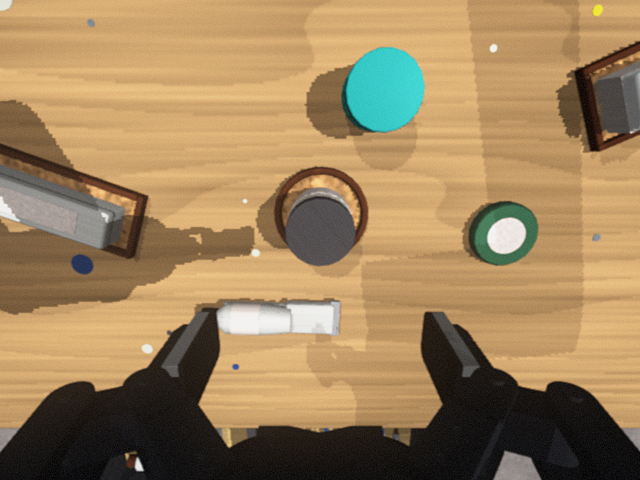

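View pics/scene1.png

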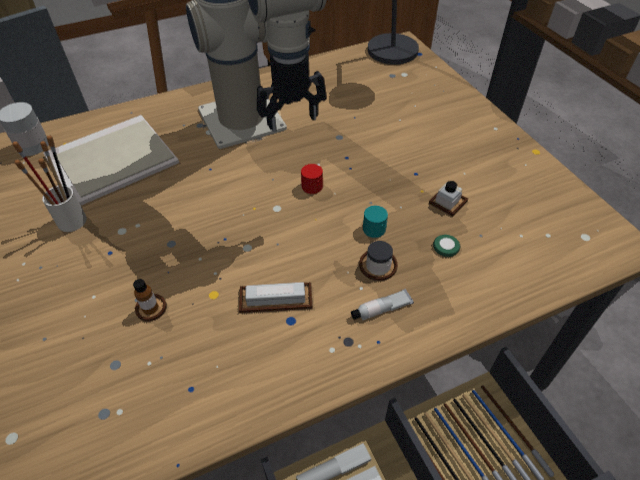

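The jar's lowering ended with a slight contact force, so I check its centre, height and upright stance. The wrist shot shows the lid at (320,231) and the rim centre at (321,212); the scene shot shows every thing in its tray with the tube and green lid in place.

Run:
```python
from vis import *
for n,k,z,box in(("pj","dark",.062,(320,231,38,38)),("pj","rim",.0055,(321,212,50,50)),("scene1","dark",.055,(379,253,12,15)),("side1","dark",.055,(351,205,17,20))):
    f=dict(np.load(n+".npz"));h=cv2.cvtColor(f["frame"],cv2.COLOR_RGB2HSV);V=h[...,2];s=h[...,1]
    m={"dark":(V<75)&(s<90),"rim":(V<120)&(s>60)}[k].astype(np.uint8);b=blob(m,box,5)
    p=(cast(f,b,z)*1000).astype(np.float32);c,wh,a=cv2.minAreaRect(p);print(n,k,b.min(0),b.max(0),np.round(c,1),np.round(wh,1),round(a,1))
a=cv2.resize(cv2.imread("pics/side1.png")[150:270,280:440],(400,300));b=cv2.resize(cv2.imread("pics/scene1.png")[220:310,320:440],(400,300))
cv2.imwrite("pics/jar.png",np.hstack([a,b]))
```

```text
pj dark [290 196] [347 215] [658.4 104.3] [13.9 45.7] 4.1
pj rim [271 167] [366 251] [675.6 105.1] [92.4 81. ] 86.5
scene1 dark [366 241] [392 264] [684.  104.9] [58.1 70.6] 60.3
side1 dark [336 196] [367 221] [677.5 103.7] [77.5 62.8] 76.1
```

View pics/jar.png

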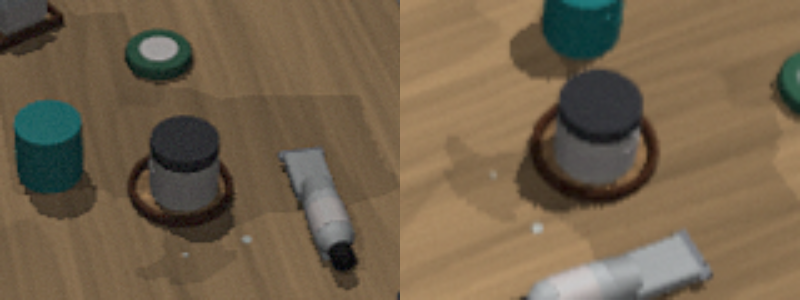

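The jar stands level inside the rim in both views, with the tube and lid undisturbed. One last cast of the wrist-view lid disc, then I hand in if it's within 8 mm.

Run:
```python
from rob import *
c=cast(dict(np.load("pj.npz")),[(320,231)],.062)[0];d=np.hypot(*(c-[.680,.106]));print(c,d,read_state()["width"],t())
if d<.008: print(finish_job())
```

```text
[0.68030749 0.10602952] 0.0003088998813373729 0.08528016112288467 50.92
the job is handed in; nothing more can be done
None
```

The jar, slim bottle, tin and ink bottle are each set down upright (the tin flat) in their own trays, the paint tube and green lid look unmoved in the final pictures, and the job was handed in at 50.9 s; the verdict was not shown to me.

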